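# Sort the model-maker's leftovers into their trays

## Task

Clear the bench: lay each of the four loose wooden pieces (two log rounds, a square post, a stair block) flat on the floor of the dark-wood tray whose ledge carries a fixed sample of the same kind, the same way up as it lies now, and lay the hammer on its side lengthways in the long steel tool tray, head at either end. Hold the hammer at its balance point, just behind the head, so that it carries level. Set everything down rather than dropping it, and leave the glue bottle standing where it is.

Things in the scene. Friction and masses are not known exactly. Their poses are not given: they have to be found in the camera images.
- slice_a: loose log round: disc of wood with dark bark and pale ringed top, diameter 40 mm, 24 mm thick, lying flat on the bench, about 30 g. Origin: centre of its underside; z up. Same kind as the other log round.
- slice_b: loose log round: disc of wood with dark bark and pale ringed top, diameter 40 mm, 24 mm thick, lying flat on the bench, about 30 g. Origin: centre of its underside; z up. Same kind as the other log round.
- post: loose square post offcut of pale wood, 90 (x, its length) by 24 (y) by 24 (z) mm, lying on the bench, about 35 g. Origin: centre of its underside; z up.
- stair: loose small pale wooden stair block of three steps, 60 (x) by 30 (y) mm, each step 20 mm deep, step tops 12, 24 and 36 mm high, rising towards +x; stands on its base, about 40 g, centre of mass 7 mm to +x of the middle. Origin: centre of its underside; z up.
- hammer: loose small hammer lying on its side, about 280 g, 200 mm long along x. Origin: on the bench under the balance point (centre of mass), where the bare steel shaft is 15 mm wide (y) and runs from 4 to 22 mm above the bench; z up; +x points to the head. Steel head, 22 (x) by 70 (y) by 26 mm high, centred 40 mm ahead (+x) of the origin and reaching to x = +51 mm; bare shaft between x = -49 and +29 mm; black rubber grip, 22 mm wide and 26 mm high, from x = -49 to -149 mm.
- slice_tray: fixed dark-wood tray, walls 5 mm thick, inside 105 (x) by 115 (y) mm, floor 5 mm and rim 26 mm above the bench. Origin: under the middle of the open tray at bench level; z up; +x points to the ledge, 50 mm deep and 10 mm high, on the tray's end, which carries a fixed full-size sample: a log round.
- post_tray: fixed dark-wood tray, walls 5 mm thick, inside 105 (x) by 115 (y) mm, floor 5 mm and rim 26 mm above the bench. Origin: under the middle of the open tray at bench level; z up; +x points to the ledge, 50 mm deep and 10 mm high, on the tray's end, which carries a fixed full-size sample: a square post, lying crosswise.
- stair_tray: fixed dark-wood tray, walls 5 mm thick, inside 105 (x) by 115 (y) mm, floor 5 mm and rim 26 mm above the bench. Origin: under the middle of the open tray at bench level; z up; +x points to the ledge, 50 mm deep and 10 mm high, on the tray's end, which carries a fixed full-size sample: a stair block, lying crosswise.
- tool_tray: the long dark-steel tool tray, fixed, with no ledge or sample: walls 5 mm thick, inside 235 (x, its length) by 100 (y) mm, floor 5 mm and rim 26 mm above the bench. Origin: under its middle at bench level; z up.
- glue_bottle: bystander: white glue bottle with orange cap, diameter 54 mm, 110 mm tall, standing on the bench, about 220 g. Origin: centre of its underside.

How it is judged:
By the outcome, as a careful person would: the job done as asked, in the order asked, and still so for the second after the job is handed in, with the robot touching nothing.
It also fails if it takes over 128 s, if anything falls off the work surface, if the arm or the gripper's body presses on something with over 40 N, if the wrist force passes 120 N, or if a joint passes its speed limit or range.

## Robot

A 7-joint arm with a two-finger parallel gripper is mounted at the origin on the work surface. World frame = base frame: x ahead of the robot, y to its left, z up, the work surface at z = 0. Lengths are in mm, angles in rad, forces in N, time in s.
With the tool pointing down it reaches from about 425 to 950 mm from the base axis. Payload 16.7 kg.
Tool frame: the origin (TCP) lies midway between the tips of the shut fingers; the grasp point (between the pads) lies 19 mm behind it (manip.tcp_to_grasp is the distance from the TCP to the grasp point, in mm); z points along the fingers, y is the line along which they close (so a half turn about z gives the same grasp; the last joint's range is limited). The gripper opens to 94 mm and grips with 3 to 60 N. Pads are 16 mm wide; open, the fingers measure 119 mm over their backs; the gripper's body (75 mm by 177 mm) begins 78 mm behind the grasp point.
Start: joints at [-1.421, 0.426, 0.074, 1.606, -0.034, 1.111, -0.067], TCP at [198.706, 645.05, 205.467] pointing down, gripper open.
Joint ranges: [-2.85, 2.85], [-0.5, 2.14], [-1.23, 1.37], [0.21, 2.46], [-1.02, 4.16], [0.16, 2.05], [-2.73, 2.73]. Speed limits (rad/s): [1.89, 1.89, 2.39, 2.39, 3.01, 3.01, 3.01].

## Interface

Orientations are given as [roll, pitch, yaw] about the fixed x, y, z axes, in that order (R = Rz(yaw) Ry(pitch) Rx(roll)).
In Python, from plant import manip gives the robot as it stands. The module is installed in compiled form; this text tells all that it offers.
- The arm moves only by the tool drive_tool, never from a script. Its argument "plan" is one flat list of numbers, 7 for each row, row after row: the shift along the tool's x, y, z each as a share of 0.25 m, from -1 to 1, then the turn, a rotation vector about the tool's x, y, z each as a share of 90 degrees, from -1 to 1, then the closure, from 0 (fully open) to 1 (shut). In form: [tx, ty, tz, ax, ay, az, fingers, tx, ty, tz, ax, ay, az, fingers, ...]. A call has 1 to 12 rows; each row is the pose to reach, as a shift and turn from the pose commanded when the call began, along the tool's axes at that moment; what a row does not reach only later rows make up. A row lasts 1/8 s, in which the tool goes at most 62.5 mm and 10.7 degrees, less where a joint would pass 70% of its speed; a pose out of reach is approached as far as the arm can. A call with a number of a shift or a turn outside -1 to 1 is refused whole. A call with a gripper value outside its range is refused whole. The fingers move at their own pace and stop on an object; "squeeze" is the grip in N (left out, the last holds). Time passes only in rows, so rows that repeat a pose let the fingers close. It gives the time, the measured TCP pose, the force, the opening and the grip force at its end, in the units of the state.
- manip.get_obs(): the state, without advancing time (a new reading comes with each control period).
- manip.get_image(name): name is "side" or "top" or "wrist"; returns a dict with "pixels" (420x560x3 uint8, blue, green, red), "depth" (420x560 float32, mm along the optical axis (not along the pixel's ray), 0 where there is no reading), "camera_matrix" (3x3 intrinsics, pixels), "R" (3x3) and "t" (3): a world point X has camera coordinates R X + t. Camera axes: x right, y down, z forward; pixel columns grow to the right and rows downward; lengths in mm; the calibration is good to about 2 mm. The wrist camera is an equidistant fisheye: a pixel r from the principal point sees the ray r / f radians off the axis. A picture is of the moment at which its call begins.
- manip.job_done(): hands the job in; it is judged then, once.
The state is a dict: "clock": time; "q": joint angles; "joint_vel": joint speeds; "effort": joint torques, N m; "ee_pos": TCP position; "tcp_rot": TCP orientation; "contact_force": force on the tool from outside, world axes, zero at the start; "moment": the same for the moment, N m; "gripper_width": opening from 0.0 (shut) to 1.0 (fully open); "finger_force": force on a finger pad.
Only numpy, scipy, OpenCV 4.12 (cv2) and the standard library are available. Lean on these libraries where they do the work, as an engineer would, in place of code of your own. Each camera call takes 0.05 s, during which the arm holds its last target. There are 200 camera calls.

## Working session

There is one attempt and no reset: what is moved stays moved. The work goes in short steps, Python scripts to look and compute and a tool call to move; the robot and the scene stay as the last step left them, time stands still between calls to the robot, and variables do not carry over. Pictures are saved under pics/ and viewed, at most 14 in all, crops included, and the job is handed in when it is done.

Besides the shell and the picture viewer there is one more tool, called after "Request:" as name(argument=value, ...), one argument or row to a line, values as JSON. drive_tool: Moves the arm, as the interface text tells. Its arguments: {"type":"object","properties":{"plan":{"type":"array","items":{"type":"number","minimum":-1,"maximum":1}},"squeeze":{"type":"number"}},"required":["plan"]}

```bash
mkdir -p pics; cat > h.py <<'E'
import numpy as np, cv2
from plant import manip
def grab(n,save=None):
    im=manip.get_image(n); np.savez('/tmp/%s.npz'%n,**im)
    if save: cv2.imwrite('pics/'+save,im['pixels'])
    return im
def load(n): return dict(np.load('/tmp/%s.npz'%n))
def cast(im,u,v,z):
    K,R,t=im['camera_matrix'],im['R'],im['t']
    d=R.T@np.linalg.inv(K)@np.array([u,v,1.]); c=-R.T@t
    return c+d*(z-c[2])/d[2]
def proj(im,X):
    p=im['camera_matrix']@(im['R']@np.array(X,float)+im['t']); return p[:2]/p[2]
def cloud(im):
    K,R,t,D=im['camera_matrix'],im['R'],im['t'],im['depth']
    v,u=np.mgrid[:D.shape[0],:D.shape[1]]
    P=np.stack([(u-K[0,2])/K[0,0]*D,(v-K[1,2])/K[1,1]*D,D],-1)
    W=(P-t)@R; W[D==0]=np.nan
    return W
E
python3 - <<'E'
from h import *
print(manip.get_obs())
for n in('top','side'):
    im=grab(n,n+'0.png'); print(n,im['camera_matrix'],-im['R'].T@im['t'],im['R'][2])
E
```

```text
{'clock': 0.0, 'q': array([-1.42151933,  0.42673003,  0.07386374,  1.60658817, -0.03408555,
        1.11082505, -0.0670994 ]), 'joint_vel': array([-0.00144773,  0.00096473, -0.00221894,  0.00024318,  0.00149614,
        0.00183727, -0.00116054]), 'effort': array([-5.51017433e-05, -9.35795546e+01,  3.66695300e+00, -4.54210103e+01,
       -4.88850405e-02,  1.99357769e-02,  1.48170643e-04]), 'ee_pos': array([198.60030514, 644.6637254 , 204.78564664]), 'tcp_rot': array([-3.14030662e+00,  1.13223481e-04,  2.84277996e+00]), 'contact_force': array([ 0.24483653, -0.32590248,  0.20414614]), 'moment': array([-0.0569104 , -0.03637704, -0.01096297]), 'finger_force': 0.0, 'gripper_width': 1.0011599638359325}
top [[493.50431083   0.         272.65987052]
 [  0.         493.50431083 204.52051225]
 [  0.           0.           1.        ]] [ 361.38231803   -8.34658195 1371.36944665] [ 0.13499907  0.01789592 -0.9906841 ]
side [[393.64308715   0.         280.74366703]
 [  0.         393.64308715 209.75348459]
 [  0.           0.           1.        ]] [244.59394872 623.36070912 499.3230112 ] [ 0.35853936 -0.76346656 -0.53718556]
```

View pics/top0.png

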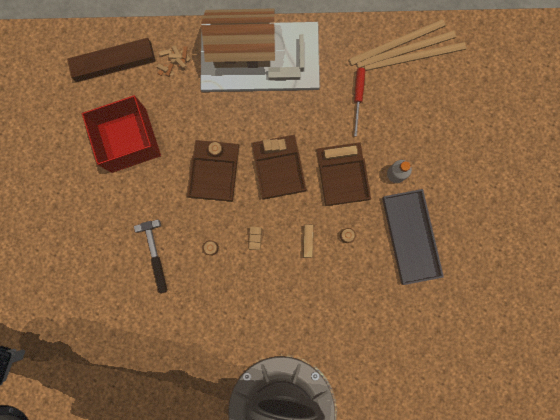

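View pics/side0.png

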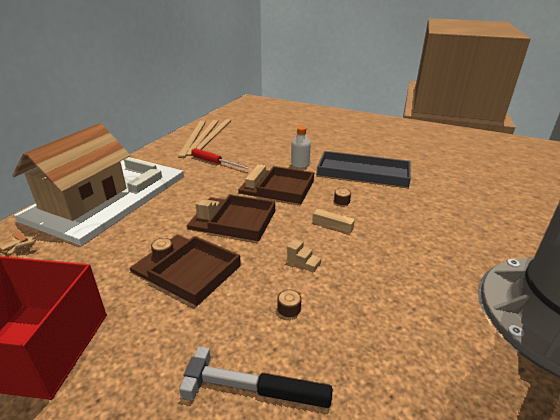

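The top view shows rounds at about (210,248) and (348,236), the stair at (255,238), the post at (309,241), and the hammer from (147,226) to (161,291). The slice tray is at (213,178), the stair tray at (280,173), the post tray at (345,182), the tool tray at (412,237) and the bottle at (401,170). The side view confirms that the samples on the ledges match these trays.

```bash
cat > seg.py <<'E'
from h import *
for n in('top','side'):
    im=load(n); W=cloud(im); z=W[...,2]
    b=(W[...,0]>380)&(W[...,0]<800)&(abs(W[...,1])<480)
    print(n,'bench z',np.nanmedian(z[b]),np.nanstd(z[b&(abs(z)<6)]))
    m=(b&(z>7)&(z<130)).astype(np.uint8)
    N,L,S,C=cv2.connectedComponentsWithStats(m)
    for i in range(1,N):
        if S[i,4]<25: continue
        P=W[L==i]; zt=np.percentile(P[:,2],90); Q=P[P[:,2]>zt-6][:,:2].astype(np.float32)
        (c,wh,a)=cv2.minAreaRect(Q)
        print(C[i].round(),S[i,4],'zt %.0f'%zt,np.round(c),np.round(wh),'ang %.1f'%a,'mean',Q.mean(0).round())
E
python3 seg.py
python3 - <<'E'
from h import *
im=load('top')['pixels'][120:310,120:450]
cv2.imwrite('pics/topc.png',cv2.resize(im,None,fx=2.4,fy=2.4,interpolation=cv2.INTER_CUBIC))
E
```

```text
top bench z 1.3797197569239166 2.7370118776135026
[134. 151.] 1060 zt 108 [722. 423.] [114. 150.] ang 19.1 mean [698. 390.]
[105. 114.] 33 zt 100 [799. 476.] [3. 9.] ang 14.8 mean [799. 477.]
[356. 126.] 46 zt 19 [ 770. -221.] [ 6. 58.] ang 83.7 mean [ 765. -220.]
[277. 158.] 1147 zt 34 [651.  -1.] [157. 124.] ang 10.5 mean [685.  13.]
[213. 163.] 1199 zt 32 [645. 182.] [124. 161.] ang 83.9 mean [668. 178.]
[342. 166.] 1266 zt 35 [ 627. -181.] [152. 124.] ang 7.4 mean [ 677. -174.]
[399. 171.] 426 zt 110 [ 631. -330.] [24. 25.] ang 43.2 mean [ 631. -329.]
[412. 223.] 861 zt 28 [ 473. -360.] [208. 112.] ang 10.3 mean [ 493. -360.]
[150. 239.] 463 zt 27 [443. 363.] [124.  69.] ang 1.6 mean [456. 355.]
[308. 241.] 300 zt 27 [445. -79.] [22. 90.] ang 88.8 mean [444. -79.]
[255. 237.] 251 zt 38 [474.  64.] [29. 20.] ang 84.6 mean [474.  64.]
[347. 235.] 182 zt 28 [ 460. -187.] [37. 39.] ang 35.2 mean [ 459. -188.]
[210. 247.] 178 zt 28 [429. 189.] [38. 39.] ang 19.6 mean [429. 189.]
side bench z 2.3522189125911 1.12398640689149
[300. 148.] 630 zt 99 [ 633. -329.] [24. 24.] ang 60.3 mean [
[... 319 characters left out ...]
215.] 2170 zt 29 [654.  -2.] [157. 132.] ang 10.0 mean [659.  11.]
[333. 219.] 527 zt 27 [447. -78.] [27. 90.] ang 88.6 mean [446. -76.]
[183. 264.] 2969 zt 29 [647. 183.] [127. 161.] ang 84.3 mean [646. 188.]
[302. 254.] 600 zt 38 [476.  65.] [33. 22.] ang 84.0 mean [476.  66.]
[204. 258.] 25 zt 8 [629. 149.] [11. 34.] ang 75.0 mean [631. 149.]
[ 59. 319.] 7348 zt 107 [723. 423.] [112. 151.] ang 18.8 mean [696. 398.]
[193. 266.] 32 zt 8 [637. 178.] [16. 21.] ang 47.2 mean [637. 177.]
[203. 273.] 33 zt 8 [607. 186.] [16. 33.] ang 22.8 mean [607. 185.]
[289. 302.] 526 zt 27 [432. 189.] [38. 41.] ang 23.5 mean [431. 191.]
[223. 377.] 2208 zt 28 [443. 347.] [131.  70.] ang 19.3 mean [455. 357.]
```

View pics/topc.png

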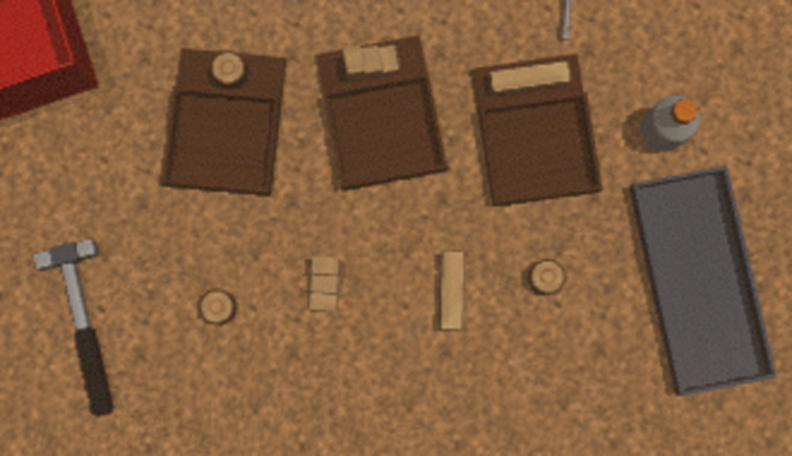

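The crop confirms the layout: rounds at crop (217,307) and (547,277), stair (323,284), post (452,290), hammer head (65,255). The left tray has a log sample, the middle a stair and the right a post. Next I'll refine the hammer, stair and tray frames.

```bash
python3 - <<'E'
from h import *
def rect(Q):
    return cv2.minAreaRect(Q.astype(np.float32))
for n in('top','side'):
    im=load(n); W=cloud(im); x,y,z=[W[...,i] for i in range(3)]
    hsv=cv2.cvtColor(im['pixels'],cv2.COLOR_BGR2HSV)
    print(n)
    for nm,cx,cy in(('slice',621,185),('stairT',628,-6),('post',603,-184)):
        m=(z>20)&(z<30)&(abs(x-cx)<75)&(abs(y-cy)<85)&(hsv[...,2]<110)&(x<cx+72)
        c,wh,a=rect(W[m][:,:2]); print(nm,np.round(c,1),np.round(wh),round(a,1))
    m=(z>18)&(z<32)&(abs(y+360)<100)&(x>300)&(x<620)
    c,wh,a=rect(W[m][:,:2]); print('tool',np.round(c,1),np.round(wh),round(a,1))
    H=(z>9)&(z<35)&(x>240)&(x<540)&(abs(y-350)<80)
    dk=H&(hsv[...,2]<60); print('grip',*[np.round(k,1) for k in rect(W[dk][:,:2])])
    hd=H&(x>476); print('head',*[np.round(k,1) for k in rect(W[hd][:,:2])])
    sh=H&(x<465)&(x>405); P=W[sh]; print('shaft',np.polyfit(P[:,0],P[:,1],1),P[:,:2].mean(0))
    S=(z>8)&(abs(x-455)<50)&(abs(y-66)<35)
    c,wh,a=rect(W[S][:,:2]);print('stair',np.round(c,1),np.round(wh),round(a,1))
    B=(z>20)&(abs(x-631)<45)&(abs(y+329)<40); print('bottle',*[np.round(k,1) for k in rect(W[B][:,:2])])
E
```

```text
top
slice [629.9 184.9] [126. 131.] 83.6
stairT [636.6  -3.4] [127. 125.] 9.8
post [ 615.  -183.2] [130. 126.] 7.3
tool [ 478.9 -359. ] [295. 112.] 10.2
grip [396.6 338.7] [177.2  19.9] 14.7
head [488.4 364.5] [28.1 69.4] 14.7
shaft [2.14154213e-01 2.55762886e+02] [435.57560561 349.04323671]
stair [445.1  66. ] [32. 78.] 83.5
bottle [ 629.6 -328.6] [53.  49.6] 53.2
side
slice [630.3 185.3] [125. 127.] 83.9
stairT [640.2  -2.1] [129. 128.] 10.1
post [ 610.9 -184.8] [117. 132.] 7.4
tool [ 480.  -359.6] [292. 118.] 10.1
grip [406.2 344.9] [196.7  34.4] 12.1
head [489.9 364.2] [30.1 70.8] 16.2
shaft [  0.26848902 236.15666076] [435.12390784 352.98265287]
stair [456.9  66.4] [33. 61.] 85.3
bottle [ 628.7 -324. ] [52.9 42.1] 44.7
```

```bash
python3 - <<'E'
from h import *
im=load('top')
T={'slice':[(162,186),(271,194),(178,93),(275,98)],'stair':[(342,188),(446,170),(327,97),(420,80)],'post':[(494,205),(600,191),(480,104),(583,95)],'tool':[(680,394),(774,374),(632,184),(726,169)]}
for k,p in T.items():
    q=[cast(im,120+u/2.4,120+v/2.4,0 if i<2 and k!='tool' else 26)[:2] for i,(u,v) in enumerate(p)]
    print(k,np.round(q).tolist(),np.mean(q,0).round())
# tool tray by depth
for n in('top','side'):
    W=cloud(load(n)); x,y,z=[W[...,i] for i in range(3)]
    d=np.array([np.cos(.178),np.sin(.178)]); e=np.array([-d[1],d[0]])
    m=(z>16)&(z<32)&(abs(y+359)<95)&(x>330)&(x<620)
    Q=W[m][:,:2]; s=Q@d; t=Q@e
    k=abs(t-np.median(t))<70; print(n,np.histogram(s,20),np.percentile(t,[1,99]))
    H=(z>9)&(z<35)&(x>240)&(x<540)&(abs(y-350)<80); P=W[H]
    a=.25; d=np.array([np.cos(a),np.sin(a)]); s=P[:,:2]@d; t=P[:,:2]@[-d[1],d[0]]
    for lo in range(int(s.min()),int(s.max()),15):
        k=(s>=lo)&(s<lo+15); 
        if k.sum(): print(lo,np.percentile(t[k],[5,50,95]).round(1),P[k,2].max().round())
    print(s.min(),s.max(),[ (np.array([0,0])+v).round(1) for v in [d]])
E
```

```text
slice [[571.0, 256.0], [560.0, 128.0], [676.0, 234.0], [669.0, 121.0]] [619. 185.]
stair [[566.0, 45.0], [586.0, -77.0], [669.0, 61.0], [688.0, -48.0]] [627.  -5.]
post [[544.0, -132.0], [559.0, -256.0], [659.0, -117.0], [668.0, -236.0]] [ 607. -185.]
tool [[325.0, -332.0], [346.0, -438.0], [563.0, -288.0], [579.0, -396.0]] [ 453. -363.]
top (array([95, 32, 32, 33, 30, 29, 32, 31, 30, 28, 33, 29, 32, 29, 29, 31, 94,
        0,  8, 13]), array([260.33586355, 275.07658458, 289.81730561, 304.55802664,
       319.29874767, 334.0394687 , 348.78018973, 363.52091077,
       378.2616318 , 393.00235283, 407.74307386, 422.48379489,
       437.22451592, 451.96523695, 466.70595798, 481.44667901,
       496.18740005, 510.92812108, 525.66884211, 540.40956314,
       555.15028417])) [-493.67006569 -382.43807458]
377 [221.2 228.7 239.2] 35.0
392 [220.7 229.4 240.5] 31.0
407 [221.1 228.7 240.1] 32.0
422 [220.7 229.8 239.3] 32.0
437 [220.6 228.9 240.5] 34.0
452 [220.4 228.9 240.9] 31.0
467 [221.3 230.4 239.4] 28.0
482 [224.1 230.5 238.4] 27.0
497 [224.1 230.6 238.6] 25.0
512 [224.8 229.8 238. ] 27.0
5
[... 403 characters left out ...]
    379.56628682, 394.15749702, 408.74870722, 423.33991742,
       437.93112762, 452.52233782, 467.11354802, 481.70475822,
       496.29596841, 510.88717861, 525.47838881, 540.06959901,
       554.66080921])) [-494.71318057 -380.85171004]
380 [223.7 237.4 241.8] 30.0
395 [223.4 237.6 242. ] 30.0
410 [223.5 237.6 242.2] 30.0
425 [223.3 237.7 242.3] 30.0
440 [223.8 237.8 242.3] 30.0
455 [223.5 238.  242.2] 30.0
470 [224.5 236.9 242. ] 29.0
485 [226.  236.1 238.9] 26.0
500 [225.9 236.  239. ] 26.0
515 [226.4 236.5 239.1] 25.0
530 [226.2 236.6 239.2] 26.0
545 [222.3 236.8 246.4] 29.0
560 [201.6 241.9 266.3] 30.0
575 [202.5 236.8 265.8] 30.0
380.48738428473695 580.023784743289 [array([1. , 0.2])]
```

```bash
cat > go.py <<'E'
import sys
from h import *
# usage: go.py x,y,z,yaw [x,y,z,yaw ...]: tool-axis shares from the present pose
from scipy.spatial.transform import Rotation as Ro
o=manip.get_obs(); R=Ro.from_euler('xyz',o['tcp_rot']); p=o['ee_pos']
print('now',o['clock'],p.round(1),o['tcp_rot'].round(3),'q',o['q'].round(2))
for a in sys.argv[1:]:
    x,y,z,w=map(float,a.split(','))
    d=R.inv().apply(np.array([x,y,z])-p); r=(R.inv()*Ro.from_euler('xyz',[np.pi,0,w])).as_rotvec()
    print(a,(d/250).round(3),(r/(np.pi/2)).round(3),'rows',np.ceil(np.linalg.norm(d)/62.5),np.ceil(np.degrees(np.linalg.norm(r))/10.7))
E
python3 go.py 314,417,200,3.14 430.5,189.5,200,3.14
```

```text
now 0.1 [198.6 644.7 204.9] [-3.14   0.     2.843] q [-1.42  0.43  0.07  1.61 -0.03  1.11 -0.07]
314,417,200,3.14 [-0.709 -0.735  0.02 ] [-0.001 -0.    -0.189] rows 5.0 2.0
430.5,189.5,200,3.14 [-1.423 -1.467  0.021] [-0.001 -0.    -0.189] rows 9.0 2.0
```

Request:
drive_tool(
  plan=[-0.71, -0.735, 0.02, 0, 0, -0.19, 0, -0.71, -0.735, 0.02, 0, 0, -0.19, 0, -0.71, -0.735, 0.02, 0, 0, -0.19, 0, -0.71, -0.735, 0.02, 0, 0, -0.19, 0, -0.71, -0.735, 0.02, 0, 0, -0.19, 0, -0.71, -0.735, 0.02, 0, 0, -0.19, 0, -0.71, -0.735, 0.02, 0, 0, -0.19, 0],
  squeeze=15,
)

```text
clock: 0.98
ee_pos: [313.4, 418.4, 200.3]
tcp_rot: [3.142, -0.0, -3.14]
contact_force: [0.1, -0.3, -0.4]
gripper_width: 1.0
finger_force: 0.0
```

```bash
python3 go.py 430.5,189.5,120,3.14 430.5,189.5,4,3.14
```

```text
now 0.975 [313.4 418.4 200.3] [ 3.142 -0.    -3.14 ] q [-1.13  0.18  0.09  1.95 -0.02  1.01  0.54]
430.5,189.5,120,3.14 [-0.467 -0.916  0.321] [ 0.    -0.     0.002] rows 5.0 1.0
430.5,189.5,4,3.14 [-0.467 -0.916  0.785] [ 0.    -0.     0.002] rows 6.0 1.0
```

Request:
drive_tool(
  plan=[-0.467, -0.916, 0.32, 0, 0, 0, 0, -0.467, -0.916, 0.32, 0, 0, 0, 0, -0.467, -0.916, 0.32, 0, 0, 0, 0, -0.467, -0.916, 0.32, 0, 0, 0, 0, -0.467, -0.916, 0.32, 0, 0, 0, 0, -0.467, -0.916, 0.32, 0, 0, 0, 0, -0.467, -0.916, 0.32, 0, 0, 0, 0, -0.467, -0.916, 0.32, 0, 0, 0, 0],
)

```text
clock: 1.98
ee_pos: [430.6, 189.5, 120.7]
tcp_rot: [3.141, 0.0, -3.14]
contact_force: [-0.1, -0.0, 0.1]
gripper_width: 1.002
finger_force: 0.0
```

```bash
python3 -c "
from h import *
im=grab('wrist','w1.png');print(im['camera_matrix'],-im['R'].T@im['t'],im['R'])"; python3 go.py 430.5,189.5,4,3.14
```

```text
[[325.1922621    0.         276.03874755]
 [  0.         325.1922621  206.82488281]
 [  0.           0.           1.        ]] [358.89222536 189.83339054 300.55814975] [[-2.28774034e-03  9.99997011e-01  8.62714184e-04]
 [ 9.69137989e-01  2.00447376e-03  2.46510732e-01]
 [ 2.46508266e-01  1.40004164e-03 -9.69139678e-01]]
now 2.025 [430.7 189.3 120.7] [ 3.141  0.    -3.14 ] q [-0.78  0.2   0.26  2.15 -0.07  0.8   1.09]
430.5,189.5,4,3.14 [0.001 0.    0.467] [0.    0.    0.002] rows 2.0 1.0
```

View pics/w1.png

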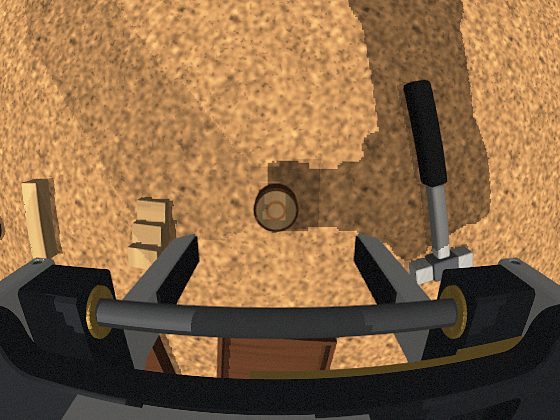

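The wrist view shows the round at (276,207), centred between the fingers. By ray it lies at x=429, y=190, which agrees with my estimate.

Request:
drive_tool(
  plan=[0, 0, 0.25, 0, 0, 0, 0, 0, 0, 0.4, 0, 0, 0, 0, 0, 0, 0.465, 0, 0, 0, 0, 0, 0, 0.465, 0, 0, 0, 0.3, 0, 0, 0.465, 0, 0, 0, 1, 0, 0, 0.465, 0, 0, 0, 1, 0, 0, 0.465, 0, 0, 0, 1, 0, 0, 0.465, 0, 0, 0, 1, 0, 0, 0.465, 0, 0, 0, 1, 0, 0, 0.465, 0, 0, 0, 1],
)

```text
clock: 3.28
ee_pos: [431.0, 188.2, 4.4]
tcp_rot: [3.141, 0.0, 3.141]
contact_force: [-1.3, 0.1, 5.4]
gripper_width: 0.424
finger_force: 15.0
```

```bash
python3 go.py 430.5,189.5,70,3.14 644,182,70,3.034 644,182,10,3.034
```

```text
now 3.275 [431.  188.2   4.4] [3.141 0.    3.141] q [-0.72  0.41  0.21  2.22 -0.16  0.53  1.18]
430.5,189.5,70,3.14 [ 0.002  0.005 -0.262] [0.    0.    0.001] rows 2.0 1.0
644,182,70,3.034 [-0.852 -0.025 -0.262] [0.    0.    0.068] rows 4.0 1.0
644,182,10,3.034 [-0.852 -0.025 -0.022] [0.    0.    0.068] rows 4.0 1.0
```

Request:
drive_tool(
  plan=[0, 0, -0.12, 0, 0, 0, 1, 0, 0, -0.26, 0, 0, 0, 1, -0.2, -0.01, -0.26, 0, 0, 0.02, 1, -0.4, -0.02, -0.26, 0, 0, 0.04, 1, -0.6, -0.025, -0.26, 0, 0, 0.068, 1, -0.75, -0.025, -0.26, 0, 0, 0.068, 1, -0.855, -0.025, -0.26, 0, 0, 0.068, 1, -0.855, -0.025, -0.26, 0, 0, 0.068, 1, -0.855, -0.025, -0.26, 0, 0, 0.068, 1],
)

```text
clock: 4.4
ee_pos: [643.7, 181.7, 68.8]
tcp_rot: [-3.141, -0.001, 3.034]
contact_force: [-0.3, 0.0, -0.6]
gripper_width: 0.42
finger_force: 15.0
```

```bash
python3 go.py 645,182,20,3.034 645,182,10,3.034; python3 -c "
from h import *
im=grab('side','s1.png')
cv2.imwrite('pics/s1c.png',cv2.resize(im['pixels'][130:350,60:400],None,fx=2.2,fy=2.2))"
```

```text
now 4.4 [643.7 181.7  68.8] [-3.141e+00 -1.000e-03  3.034e+00] q [-0.58  0.57  0.28  1.74 -0.2   0.86  1.26]
645,182,20,3.034 [-0.005  0.002  0.195] [-0.    -0.001  0.   ] rows 1.0 1.0
645,182,10,3.034 [-0.005  0.002  0.235] [-0.    -0.001  0.   ] rows 1.0 1.0
```

View pics/s1c.png

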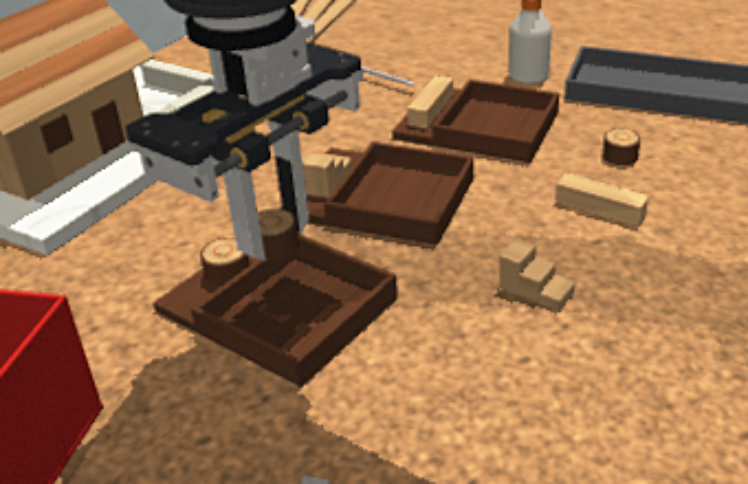

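The crop shows the round held level over the far half of the log tray, at about (275,230), so I'm lowering it.

Request:
drive_tool(
  plan=[-0.005, 0, 0.12, 0, 0, 0, 1, -0.005, 0, 0.19, 0, 0, 0, 1, -0.005, 0, 0.22, 0, 0, 0, 1, -0.005, 0, 0.235, 0, 0, 0, 1, -0.005, 0, 0.235, 0, 0, 0, 1, -0.005, 0, 0.235, 0, 0, 0, 1, -0.005, 0, 0.236, 0, 0, 0, 0.4, -0.005, 0, 0.236, 0, 0, 0, 0.4, -0.005, 0, 0.236, 0, 0, 0, 0.4, -0.005, 0, 0.1, 0, 0, 0, 0.4, -0.005, 0, -0.1, 0, 0, 0, 0.4, -0.005, 0, -0.1, 0, 0, 0, 0],
)

```text
clock: 5.95
ee_pos: [648.1, 182.2, 98.2]
tcp_rot: [3.139, 0.005, 3.034]
contact_force: [-0.7, -0.6, -1.3]
gripper_width: 0.675
finger_force: 0.0
```

```bash
python3 go.py 553,0,95,3.14  461,-186.5,95,3.14 461,-186.5,4,3.14
```

```text
now 5.95 [648.1 182.2  98.2] [3.139 0.005 3.034] q [-0.58  0.54  0.3   1.72 -0.19  0.91  1.25]
553,0,95,3.14 [ 0.3   -0.765  0.009] [ 0.002  0.003 -0.067] rows 4.0 1.0
461,-186.5,95,3.14 [ 0.586 -1.547  0.005] [ 0.002  0.003 -0.067] rows 7.0 1.0
461,-186.5,4,3.14 [ 0.588 -1.548  0.369] [ 0.002  0.003 -0.067] rows 7.0 1.0
```

Request:
drive_tool(
  plan=[0.3, -0.765, 0, 0, 0, -0.067, 0, 0.3, -0.765, 0, 0, 0, -0.067, 0, 0.3, -0.765, 0, 0, 0, -0.067, 0, 0.3, -0.765, 0, 0, 0, -0.067, 0, 0.3, -0.765, 0, 0, 0, -0.067, 0],
)

```text
clock: 6.58
ee_pos: [550.7, -1.1, 94.2]
tcp_rot: [3.141, -0.0, 3.138]
contact_force: [0.3, 0.2, -0.3]
gripper_width: 0.997
finger_force: 0.0
```

```bash
python3 go.py 461,-186.5,95,3.14; python3 -c "
from h import *
im=grab('side','s2.png')
cv2.imwrite('pics/s2c.png',cv2.resize(im['pixels'][130:350,60:400],None,fx=2.2,fy=2.2))"
```

```text
now 6.575 [550.7  -1.1  94.2] [ 3.141 -0.     3.138] q [-0.36  0.37  0.3   2.   -0.15  0.79  1.6 ]
461,-186.5,95,3.14 [ 0.356 -0.743 -0.003] [ 0.    -0.    -0.001] rows 4.0 1.0
```

View pics/s2c.png

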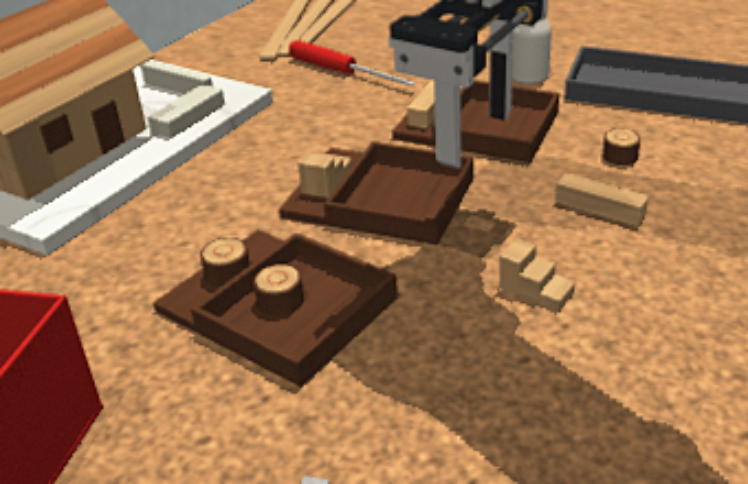

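The first round lies flat in the log tray, near the far wall at crop (278,290). Now the second round.

Request:
drive_tool(
  plan=[0.358, -0.743, 0, 0, 0, 0, 0, 0.358, -0.743, 0, 0, 0, 0, 0, 0.358, -0.743, 0, 0, 0, 0, 0, 0.358, -0.743, 0, 0, 0, 0, 0, 0.358, -0.743, 0, 0, 0, 0, 0, 0.358, -0.743, 0.2, 0, 0, 0, 0, 0.358, -0.743, 0.33, 0, 0, 0, 0, 0.358, -0.743, 0.36, 0, 0, 0, 0, 0.358, -0.743, 0.36, 0, 0, 0, 0.3],
)

```text
clock: 7.75
ee_pos: [461.8, -185.1, 4.4]
tcp_rot: [3.141, -0.0, 3.141]
contact_force: [0.1, 0.0, 0.3]
gripper_width: 0.929
finger_force: 0.0
```

Request:
drive_tool(
  plan=[0, 0, 0, 0, 0, 0, 1, 0, 0, 0, 0, 0, 0, 1, 0, 0, 0, 0, 0, 0, 1, 0, 0, 0, 0, 0, 0, 1, 0, 0, 0, 0, 0, 0, 1, 0, 0, -0.12, 0, 0, 0, 1, 0, 0, -0.28, 0, 0, 0, 1, 0, 0, -0.28, 0, 0, 0, 1],
)

```text
clock: 8.75
ee_pos: [462.5, -186.4, 76.5]
tcp_rot: [-3.141, 0.004, 3.139]
contact_force: [-0.1, 0.6, -0.9]
gripper_width: 0.421
finger_force: 15.0
```

```bash
python3 go.py 540,0,78,3.09 595,188,78,3.034
```

```text
now 8.75 [ 462.5 -186.4   76.5] [-3.141  0.004  3.139] q [-0.06  0.32  0.37  2.13 -0.18  0.71  2.  ]
540,0,78,3.09 [-0.309  0.746 -0.005] [-0.     0.003  0.032] rows 4.0 1.0
595,188,78,3.034 [-0.527  1.499 -0.005] [-0.     0.003  0.067] rows 7.0 1.0
```

Request:
drive_tool(
  plan=[-0.15, 0.37, 0, 0, 0, 0.02, 1, -0.31, 0.746, 0, 0, 0, 0.032, 1, -0.31, 0.746, 0, 0, 0, 0.032, 1, -0.31, 0.746, 0, 0, 0, 0.032, 1, -0.31, 0.746, 0, 0, 0, 0.032, 1],
)

```text
clock: 9.38
ee_pos: [538.5, 0.7, 73.4]
tcp_rot: [-3.141, -0.001, 3.091]
contact_force: [-0.7, -0.7, 0.3]
gripper_width: 0.423
finger_force: 15.0
```

```bash
python3 go.py 595,188,75,3.034
```

```text
now 9.375 [538.5   0.7  73.4] [-3.141e+00 -1.000e-03  3.091e+00] q [-0.39  0.38  0.33  2.04 -0.18  0.74  1.57]
595,188,75,3.034 [-0.188  0.76  -0.007] [-0.    -0.001  0.036] rows 4.0 1.0
```

Request:
drive_tool(
  plan=[-0.1, 0.38, 0, 0, 0, 0.02, 1, -0.188, 0.76, 0, 0, 0, 0.036, 1, -0.188, 0.76, 0, 0, 0, 0.036, 1, -0.188, 0.76, 0, 0, 0, 0.036, 1, -0.188, 0.76, 0, 0, 0, 0.036, 1, -0.188, 0.76, 0, 0, 0, 0.036, 1, -0.188, 0.76, 0, 0, 0, 0.036, 1],
)

```text
clock: 10.25
ee_pos: [595.7, 185.6, 74.4]
tcp_rot: [-3.141, 0.0, 3.03]
contact_force: [0.7, -1.4, 0.3]
gripper_width: 0.418
finger_force: 15.0
```

```bash
python3 go.py 595,188,10,3.034
```

```text
now 10.25 [595.7 185.6  74.4] [-3.141  0.     3.03 ] q [-0.64  0.5   0.3   1.85 -0.2   0.82  1.23]
595,188,10,3.034 [0.004 0.009 0.258] [-0.     0.    -0.002] rows 2.0 1.0
```

Request:
drive_tool(
  plan=[0, 0, 0.12, 0, 0, 0, 1, 0, 0, 0.21, 0, 0, 0, 1, 0, 0, 0.24, 0, 0, 0, 1, 0, 0, 0.255, 0, 0, 0, 1, 0, 0, 0.255, 0, 0, 0, 1, 0, 0, 0.255, 0, 0, 0, 1],
)

```text
clock: 11.0
ee_pos: [596.1, 187.7, 11.2]
tcp_rot: [3.141, 0.001, 3.033]
contact_force: [-0.3, 0.8, -1.2]
gripper_width: 0.42
finger_force: 15.0
```

Request:
drive_tool(
  plan=[0, 0, 0, 0, 0, 0, 0.4, 0, 0, 0, 0, 0, 0, 0.4, 0, 0, 0, 0, 0, 0, 0.4, 0, 0, -0.15, 0, 0, 0, 0.4, 0, 0, -0.32, 0, 0, 0, 0.4, 0, 0, -0.32, 0, 0, 0, 0],
)

```text
clock: 11.75
ee_pos: [597.5, 188.1, 93.6]
tcp_rot: [3.139, 0.004, 3.033]
contact_force: [0.0, -0.5, -0.6]
gripper_width: 0.676
finger_force: 0.0
```

```bash
python3 go.py 500,0,90,3.12 446,-78.5,90,3.12
```

```text
now 11.75 [597.5 188.1  93.6] [3.139 0.004 3.033] q [-0.65  0.48  0.31  1.83 -0.19  0.85  1.22]
500,0,90,3.12 [ 0.306 -0.791  0.011] [ 0.002  0.003 -0.056] rows 4.0 1.0
446,-78.5,90,3.12 [ 0.487 -1.126  0.009] [ 0.002  0.003 -0.056] rows 5.0 1.0
```

Request:
drive_tool(
  plan=[0.31, -0.79, 0, 0, 0, -0.056, 0, 0.31, -0.79, 0, 0, 0, -0.056, 0, 0.31, -0.79, 0, 0, 0, -0.056, 0, 0.31, -0.79, 0, 0, 0, -0.056, 0, 0.31, -0.79, 0, 0, 0, -0.056, 0],
)

```text
clock: 12.38
ee_pos: [496.2, -2.0, 90.2]
tcp_rot: [-3.141, -0.001, 3.118]
contact_force: [0.6, 1.4, 0.1]
gripper_width: 0.997
finger_force: 0.0
```

```bash
python3 go.py 446,-78.5,90,3.12 446,-78.5,4,3.12
```

```text
now 12.375 [496.2  -2.   90.2] [-3.141e+00 -1.000e-03  3.118e+00] q [-0.42  0.29  0.34  2.12 -0.14  0.75  1.56]
446,-78.5,90,3.12 [ 0.193 -0.311  0.001] [-0.    -0.    -0.001] rows 2.0 1.0
446,-78.5,4,3.12 [ 0.193 -0.311  0.345] [-0.    -0.    -0.001] rows 3.0 1.0
```

Request:
drive_tool(
  plan=[0.195, -0.311, 0, 0, 0, 0, 0, 0.195, -0.311, 0, 0, 0, 0, 0, 0.195, -0.311, 0, 0, 0, 0, 0, 0.195, -0.311, 0.2, 0, 0, 0, 0, 0.195, -0.311, 0.31, 0, 0, 0, 0, 0.195, -0.311, 0.345, 0, 0, 0, 0, 0.195, -0.311, 0.345, 0, 0, 0, 0.5, 0.195, -0.311, 0.345, 0, 0, 0, 0.5],
)

```text
clock: 13.38
ee_pos: [447.7, -76.7, 5.1]
tcp_rot: [3.141, 0.001, 3.121]
contact_force: [0.3, -0.6, 0.1]
gripper_width: 0.827
finger_force: 0.0
```

Request:
drive_tool(
  plan=[0, 0, 0, 0, 0, 0, 1, 0, 0, 0, 0, 0, 0, 1, 0, 0, 0, 0, 0, 0, 1, 0, 0, 0, 0, 0, 0, 1, 0, 0, 0, 0, 0, 0, 1],
)

```text
clock: 14.0
ee_pos: [446.8, -77.1, 4.2]
tcp_rot: [-3.142, -0.0, 3.121]
contact_force: [-0.4, 0.0, -0.7]
gripper_width: 0.294
finger_force: 0.1
```

```bash
python3 go.py 446,-78.5,60,3.12 605,-184.5,60,3.272
```

```text
now 14.0 [446.8 -77.1   4.2] [-3.142 -0.     3.121] q [-0.24  0.4   0.32  2.26 -0.25  0.51  1.82]
446,-78.5,60,3.12 [ 0.003 -0.006 -0.223] [-0. -0.  0.] rows 1.0 1.0
605,-184.5,60,3.272 [-0.642 -0.416 -0.223] [-0.    -0.    -0.096] rows 4.0 1.0
```

Request:
drive_tool(
  plan=[0, 0, 0, 0, 0, 0, 1, 0, 0, 0, 0, 0, 0, 1, 0, 0, -0.1, 0, 0, 0, 1, 0, 0, -0.25, 0, 0, 0, 1, 0, 0, -0.25, 0, 0, 0, 1, -0.2, -0.13, -0.25, 0, 0, -0.03, 1, -0.4, -0.26, -0.25, 0, 0, -0.06, 1, -0.64, -0.416, -0.25, 0, 0, -0.096, 1, -0.64, -0.416, -0.25, 0, 0, -0.096, 1, -0.64, -0.416, -0.25, 0, 0, -0.096, 1, -0.64, -0.416, -0.25, 0, 0, -0.096, 1],
)

```text
clock: 15.38
ee_pos: [603.5, -183.3, 66.2]
tcp_rot: [3.141, -0.001, -3.011]
contact_force: [0.4, 0.1, -0.2]
gripper_width: 0.255
finger_force: 15.0
```

```bash
python3 go.py 605,-184.5,60,3.272 605,-184.5,9.5,3.272;  python3 -c "
from h import *
im=grab('wrist','w3.png')"
```

```text
now 15.375 [ 603.5 -183.3   66.2] [ 3.141e+00 -1.000e-03 -3.011e+00] q [-0.06  0.53  0.34  1.84 -0.23  0.82  2.1 ]
605,-184.5,60,3.272 [-0.005 -0.006  0.025] [ 0.001 -0.001 -0.   ] rows 1.0 1.0
605,-184.5,9.5,3.272 [-0.006 -0.006  0.227] [ 0.001 -0.001 -0.   ] rows 1.0 1.0
```

View pics/w3.png

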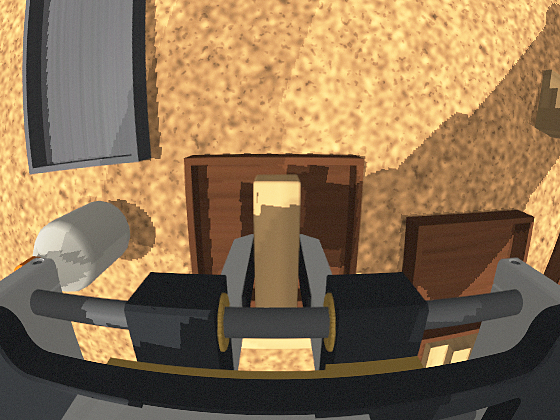

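The wrist view shows the post aligned with the tray. Its near end is at (277,180) and the tray's near rim at (275,156). I'll check the clearance along x.

```bash
cat >> h.py <<'E'
def fcast(im,u,v,z):
    K,R,t=im['camera_matrix'],im['R'],im['t']
    a=np.array([u-K[0,2],v-K[1,2]]); r=np.hypot(*a); th=r/K[0,0]
    d=R.T@np.array([*(a/max(r,1e-9)*np.sin(th)),np.cos(th)]); c=-R.T@t
    return c+d*(z-c[2])/d[2]
E
python3 -c "
from h import *
im=load('wrist')
for n,u,v,z in(('rim NL',186,156,26),('rim NR',366,157,26),('post near L',254,180,86),('post near R',299,180,86)): print(n,fcast(im,u,v,z).round(1))"; python3 go.py
```

```text
rim NL [ 559.9 -251.4   26. ]
rim NR [ 544.3 -127.3   26. ]
post near L [ 560.5 -199.5   86. ]
post near R [ 557.6 -177.2   86. ]
now 15.425 [ 603.7 -183.3   66.5] [ 3.141e+00 -1.000e-03 -3.011e+00] q [-0.06  0.53  0.34  1.84 -0.23  0.82  2.1 ]
```

Request:
drive_tool(
  plan=[-0.014, 0, 0, 0, 0, 0, 1, -0.014, 0, 0.12, 0, 0, 0, 1, -0.014, 0, 0.19, 0, 0, 0, 1, -0.014, 0, 0.22, 0, 0, 0, 1, -0.014, 0, 0.228, 0, 0, 0, 1, -0.014, 0, 0.228, 0, 0, 0, 1, -0.014, 0, 0.228, 0, 0, 0, 1],
)

```text
clock: 16.3
ee_pos: [608.5, -184.0, 10.4]
tcp_rot: [-3.141, 0.001, -3.012]
contact_force: [-0.3, -0.2, -0.1]
gripper_width: 0.253
finger_force: 15.0
```

```bash
python3 go.py
```

```text
now 16.3 [ 608.5 -184.    10.4] [-3.141e+00  1.000e-03 -3.012e+00] q [-0.04  0.61  0.31  1.85 -0.27  0.72  2.12]
```

Request:
drive_tool(
  plan=[0, 0, 0.003, 0, 0, 0, 1, 0, 0, 0.004, 0, 0, 0, 1, 0, 0, 0.004, 0, 0, 0, 0.5, 0, 0, 0.004, 0, 0, 0, 0.5, 0, 0, 0.004, 0, 0, 0, 0.5, 0, 0, 0.004, 0, 0, 0, 0.5, 0, 0, -0.15, 0, 0, 0, 0.5, 0, 0, -0.32, 0, 0, 0, 0.5, 0, 0, -0.32, 0, 0, 0, 0.1],
)

```text
clock: 17.42
ee_pos: [609.9, -184.5, 92.9]
tcp_rot: [-3.14, 0.005, -3.012]
contact_force: [0.6, 0.4, -0.2]
gripper_width: 0.571
finger_force: 0.0
```

```bash
python3 go.py 463,65.8,90,3.09
```

```text
now 17.425 [ 609.9 -184.5   92.9] [-3.14   0.005 -3.012] q [-0.08  0.5   0.36  1.81 -0.22  0.86  2.09]
463,65.8,90,3.09 [0.453 1.069 0.008] [-0.001  0.003  0.115] rows 5.0 1.0
```

Request:
drive_tool(
  plan=[0.43, 0.98, 0, 0, 0, 0.14, 0.1, 0.43, 0.98, 0, 0, 0, 0.14, 0.1, 0.43, 0.98, 0, 0, 0, 0.14, 0.1, 0.43, 0.98, 0, 0, 0, 0.14, 0.1, 0.43, 0.98, 0, 0, 0, 0.14, 0.1, 0.43, 0.98, 0, 0, 0, 0.14, 0.1, 0.43, 0.98, 0, 0, 0, 0.14, 0.1],
)

```text
clock: 18.3
ee_pos: [470.1, 44.4, 89.6]
tcp_rot: [-3.141, 0.0, 3.051]
contact_force: [0.6, -0.9, 0.5]
gripper_width: 0.901
finger_force: 0.0
```

```bash
python3 -c "
from h import *
im=grab('wrist','w4.png')"; python3 go.py 463,65.8,90,3.05 463,65.8,4,3.05
```

```text
now 18.35 [470.2  44.1  89.6] [-3.141  0.     3.05 ] q [-0.57  0.26  0.39  2.18 -0.15  0.73  1.4 ]
463,65.8,90,3.05 [ 0.037  0.084 -0.002] [-0.  0.  0.] rows 1.0 1.0
463,65.8,4,3.05 [0.037 0.084 0.342] [-0.  0.  0.] rows 2.0 1.0
```

View pics/w4.png

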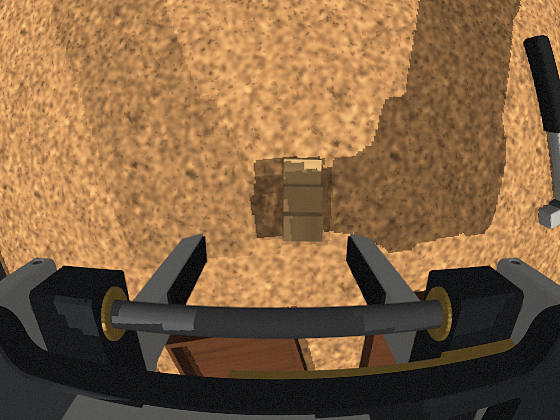

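The wrist view shows the stair upright. Its low end is at row 158 and the tall step runs from (284,240) to (324,240), squared with the gripper.

```bash
python3 -c "
from h import *
im=load('wrist')
for u,v,z in((284,240,36),(324,241,36),(284,212,36),(323,213,36),(285,157,12),(322,158,12)): print(fcast(im,u,v,z).round(1))"
```

```text
[484.4  49.7  36. ]
[488.2  80.4  36. ]
[462.3  51.6  36. ]
[465.8  80.7  36. ]
[424.   56.2  12. ]
[427.2  85.6  12. ]
```

Request:
drive_tool(
  plan=[0.037, 0.09, 0, 0, 0, 0, 0.1, 0.037, 0.09, 0, 0, 0, 0, 0.1, 0.037, 0.09, 0.18, 0, 0, 0, 0.1, 0.037, 0.09, 0.3, 0, 0, 0, 0.1, 0.037, 0.09, 0.342, 0, 0, 0, 0.1, 0.037, 0.09, 0.342, 0, 0, 0, 0.4, 0.037, 0.09, 0.342, 0, 0, 0, 0.6, 0.037, 0.09, 0.342, 0, 0, 0, 1, 0.037, 0.09, 0.342, 0, 0, 0, 1, 0.037, 0.09, 0.342, 0, 0, 0, 1, 0.037, 0.09, 0.342, 0, 0, 0, 1, 0.037, 0.09, 0.342, 0, 0, 0, 1],
)

```text
clock: 19.85
ee_pos: [462.6, 68.4, 4.3]
tcp_rot: [3.142, -0.0, 3.052]
contact_force: [-0.5, 0.3, 6.0]
gripper_width: 0.318
finger_force: 15.0
```

```bash
python3 go.py 463,67,70,3.05 635,-4,70,3.317
```

```text
now 19.85 [462.6  68.4   4.3] [ 3.142 -0.     3.052] q [-0.55  0.41  0.32  2.23 -0.25  0.53  1.44]
463,67,70,3.05 [-0.002 -0.005 -0.263] [ 0.    -0.     0.001] rows 2.0 1.0
635,-4,70,3.317 [-0.713 -0.227 -0.263] [ 0.    -0.    -0.169] rows 4.0 2.0
```

Request:
drive_tool(
  plan=[0, 0, -0.1, 0, 0, 0, 1, 0, 0, -0.25, 0, 0, 0, 1, 0, 0, -0.25, 0, 0, 0, 1, -0.2, -0.06, -0.25, 0, 0, -0.05, 1, -0.4, -0.12, -0.25, 0, 0, -0.1, 1, -0.6, -0.18, -0.25, 0, 0, -0.14, 1, -0.716, -0.227, -0.25, 0, 0, -0.17, 1, -0.716, -0.227, -0.25, 0, 0, -0.17, 1, -0.716, -0.227, -0.25, 0, 0, -0.17, 1, -0.716, -0.227, -0.25, 0, 0, -0.17, 1],
)

```text
clock: 21.1
ee_pos: [634.9, -3.5, 66.4]
tcp_rot: [3.141, -0.001, -2.964]
contact_force: [0.4, -0.7, -0.6]
gripper_width: 0.314
finger_force: 15.0
```

```bash
python3 -c "
from h import *
im=grab('wrist','w5.png')"; python3 go.py 636,-4,9.5,3.317
```

```text
now 21.15 [635.1  -3.5  66.6] [ 3.141 -0.    -2.964] q [-0.33  0.53  0.32  1.83 -0.22  0.82  1.84]
636,-4,9.5,3.317 [-0.003 -0.003  0.229] [ 0.    -0.     0.002] rows 1.0 1.0
```

View pics/w5.png

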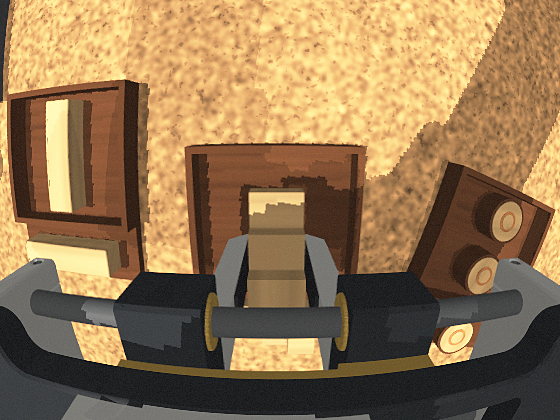

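The picture shows the post lying inside its tray at (65,155), both rounds in theirs at (502,218) and (480,275), and the stair level over its tray at (276,230). Lowering the stair.

Request:
drive_tool(
  plan=[-0.004, 0, 0.1, 0, 0, 0, 1, -0.004, 0, 0.18, 0, 0, 0, 1, -0.004, 0, 0.22, 0, 0, 0, 1, -0.004, 0, 0.228, 0, 0, 0, 1, -0.004, 0, 0.23, 0, 0, 0, 1, -0.004, 0, 0.23, 0, 0, 0, 1, -0.004, 0, 0.23, 0, 0, 0, 1],
)

```text
clock: 22.02
ee_pos: [636.9, -4.1, 9.4]
tcp_rot: [-3.141, 0.0, -2.965]
contact_force: [0.5, -0.4, -0.1]
gripper_width: 0.317
finger_force: 15.0
```

Request:
drive_tool(
  plan=[0, 0, 0, 0, 0, 0, 0.45, 0, 0, 0, 0, 0, 0, 0.45, 0, 0, 0, 0, 0, 0, 0.45, 0, 0, 0, 0, 0, 0, 0.45, 0, 0, -0.15, 0, 0, 0, 0.45, 0, 0, -0.35, 0, 0, 0, 0.45, 0, 0, -0.35, 0, 0, 0, 0.4],
)

```text
clock: 22.9
ee_pos: [639.0, -4.2, 100.4]
tcp_rot: [-3.141, 0.006, -2.965]
contact_force: [-0.3, 0.6, -0.3]
gripper_width: 0.59
finger_force: 0.0
```

```bash
python3 go.py 545,170,98,3.36 454,355,98,3.39
```

```text
now 22.9 [639.   -4.2 100.4] [-3.141  0.006 -2.965] q [-0.34  0.49  0.33  1.8  -0.2   0.88  1.83]
545,170,98,3.36 [0.248 0.752 0.008] [-0.     0.004 -0.027] rows 4.0 1.0
454,355,98,3.39 [0.476 1.544 0.006] [-0.     0.004 -0.046] rows 7.0 1.0
```

Request:
drive_tool(
  plan=[0.248, 0.752, 0, 0, 0, -0.027, 0.4, 0.248, 0.752, 0, 0, 0, -0.027, 0.4, 0.248, 0.752, 0, 0, 0, -0.027, 0.4, 0.248, 0.752, 0, 0, 0, -0.027, 0.4, 0.248, 0.752, 0, 0, 0, -0.027, 0.4],
)

```text
clock: 23.52
ee_pos: [542.3, 170.4, 96.3]
tcp_rot: [-3.141, -0.001, -2.921]
contact_force: [-0.2, 0.1, 0.7]
gripper_width: 0.599
finger_force: 0.0
```

```bash
python3 go.py 454,355,98,3.39
```

```text
now 23.525 [542.3 170.4  96.3] [-3.141e+00 -1.000e-03 -2.921e+00] q [-0.66  0.39  0.3   1.96 -0.15  0.81  1.52]
454,355,98,3.39 [ 0.183  0.798 -0.007] [-0.    -0.    -0.017] rows 4.0 1.0
```

Request:
drive_tool(
  plan=[0.183, 0.798, 0, 0, 0, -0.017, 0.4, 0.183, 0.798, 0, 0, 0, -0.017, 0.4, 0.183, 0.798, 0, 0, 0, -0.017, 0.4, 0.183, 0.798, 0, 0, 0, -0.017, 0.4, 0.183, 0.798, 0, 0, 0, -0.017, 0.4, 0.183, 0.798, 0, 0, 0, -0.017, 0.4, 0.183, 0.798, 0, 0, 0, -0.017, 0.4],
)

```text
clock: 24.4
ee_pos: [455.7, 352.9, 96.8]
tcp_rot: [-3.141, 0.0, -2.898]
contact_force: [0.1, 0.5, 0.2]
gripper_width: 0.598
finger_force: 0.0
```

```bash
python3 -c "
from h import *
im=grab('wrist','w6.png')"; python3 go.py 454,355,3.5,3.39
```

```text
now 24.45 [455.5 353.4  96.8] [-3.141  0.    -2.898] q [-0.97  0.4   0.24  1.94 -0.13  0.82  1.16]
454,355,3.5,3.39 [0.004 0.008 0.373] [-0.     0.    -0.003] rows 2.0 1.0
```

View pics/w6.png

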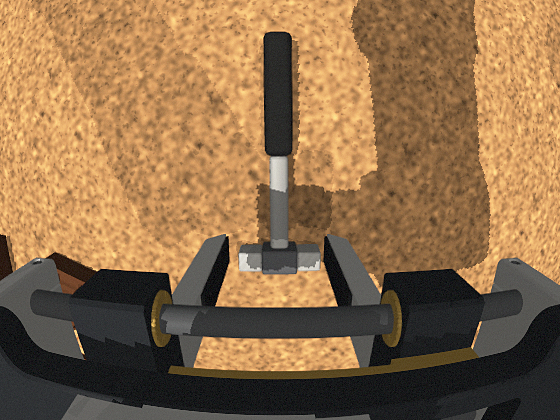

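The hammer is squared with the gripper. The grip end is at (278,155) and the head spans rows 243 to 273, so I'll compute the balance point from these.

```bash
python3 -c "
from h import *
im=load('wrist'); d=np.array([np.cos(.245),np.sin(.245)]);o=np.array([454,355])
for n,u,v,z in(('grip front -49',278,155,26),('head near 29',279,243,26),('head far 51',279,274,26),('butt -149',278,33,20),('shaft mid',279,200,22)):
    p=fcast(im,u,v,z); print(n,p.round(1),'local',((p[:2]-o)@d).round(1),((p[:2]-o)@[-d[1],d[0]]).round(1))"
```

```text
grip front -49 [407.6 343.2  26. ] local -47.8 -0.2
head near 29 [477.2 361.5  26. ] local 24.0 0.7
head far 51 [504.7 368.4  26. ] local 52.4 0.7
butt -149 [312.7 319.6  20. ] local -145.7 -0.0
shaft mid [442.9 352.9  22. ] local -11.3 0.6
```

Request:
drive_tool(
  plan=[0.003, 0.008, 0.2, 0, 0, 0, 0.4, 0.003, 0.008, 0.33, 0, 0, 0, 0.4, 0.003, 0.008, 0.37, 0, 0, 0, 0.4, 0.003, 0.008, 0.37, 0, 0, 0, 0.6, 0.003, 0.008, 0.37, 0, 0, 0, 0.8, 0.003, 0.008, 0.37, 0, 0, 0, 1, 0.003, 0.008, 0.37, 0, 0, 0, 1, 0.003, 0.008, 0.37, 0, 0, 0, 1, 0.003, 0.008, 0.37, 0, 0, 0, 1, 0.003, 0.008, 0.37, 0, 0, 0, 1],
  squeeze=45,
)

```text
clock: 25.7
ee_pos: [453.6, 356.6, 4.7]
tcp_rot: [3.141, 0.0, -2.895]
contact_force: [-1.3, -2.4, 8.1]
gripper_width: 0.152
finger_force: 45.0
```

Request:
drive_tool(
  plan=[0, 0, 0, 0, 0, 0, 1, 0, 0, 0, 0, 0, 0, 1, 0, 0, -0.06, 0, 0, 0, 1, 0, 0, -0.15, 0, 0, 0, 1, 0, 0, -0.25, 0, 0, 0, 1, 0, 0, -0.35, 0, 0, 0, 1, 0, 0, -0.4, 0, 0, 0, 1, 0, 0, -0.4, 0, 0, 0, 1],
)

```text
clock: 26.7
ee_pos: [453.5, 356.9, 105.0]
tcp_rot: [3.141, 0.001, -2.895]
contact_force: [-1.5, -0.2, -2.9]
gripper_width: 0.156
finger_force: 45.0
```

```bash
python3 go.py 480,120,105,3.37 ; python3 -c "
from h import *
im=grab('side','s7.png')"
```

```text
now 26.7 [453.5 356.9 105. ] [ 3.141e+00  1.000e-03 -2.895e+00] q [-0.98  0.39  0.25  1.93 -0.12  0.84  1.15]
480,120,105,3.37 [ 0.128 -0.945 -0.001] [0.001 0.001 0.011] rows 4.0 1.0
```

View pics/s7.png

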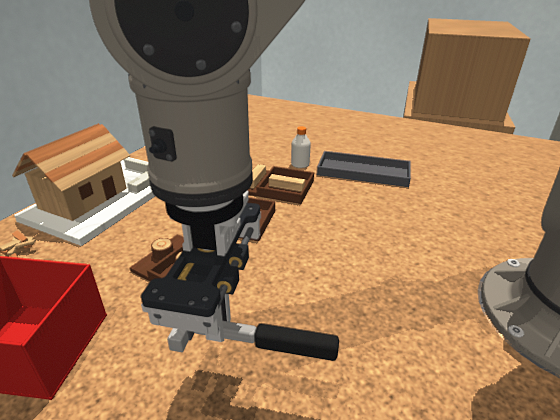

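The side view shows the hammer held level behind the head, at about (225,332). Now carrying it to the tool tray.

Request:
drive_tool(
  plan=[0.06, -0.2, 0, 0, 0, 0, 1, 0.09, -0.4, 0, 0, 0, 0, 1, 0.11, -0.6, 0, 0, 0, 0, 1, 0.125, -0.8, 0, 0, 0, 0, 1, 0.13, -0.95, 0, 0, 0, 0.01, 1, 0.13, -0.95, 0, 0, 0, 0.01, 1, 0.13, -0.95, 0, 0, 0, 0.01, 1],
)

```text
clock: 27.62
ee_pos: [479.2, 118.7, 103.6]
tcp_rot: [-3.141, -0.001, -2.911]
contact_force: [0.3, -0.1, -1.3]
gripper_width: 0.157
finger_force: 45.0
```

```bash
python3 go.py 500,-118,105,3.35
```

```text
now 27.625 [479.2 118.7 103.6] [-3.141e+00 -1.000e-03 -2.911e+00] q [-0.66  0.27  0.33  2.12 -0.12  0.78  1.55]
500,-118,105,3.35 [ 0.136 -0.941 -0.005] [-0.    -0.001  0.014] rows 4.0 1.0
```

Request:
drive_tool(
  plan=[0.03, -0.2, 0, 0, 0, 0, 1, 0.06, -0.4, 0, 0, 0, 0, 1, 0.09, -0.6, 0, 0, 0, 0, 1, 0.12, -0.8, 0, 0, 0, 0, 1, 0.136, -0.94, 0, 0, 0, 0.014, 1, 0.136, -0.94, 0, 0, 0, 0.014, 1, 0.136, -0.94, 0, 0, 0, 0.014, 1],
)

```text
clock: 28.5
ee_pos: [500.3, -116.8, 103.8]
tcp_rot: [3.141, -0.001, -2.931]
contact_force: [-0.3, -0.3, -2.6]
gripper_width: 0.153
finger_force: 45.0
```

```bash
python3 go.py 505,-354,105,3.32
```

```text
now 28.5 [ 500.3 -116.8  103.8] [ 3.141e+00 -1.000e-03 -2.931e+00] q [-0.26  0.31  0.44  2.08 -0.18  0.79  2.07]
505,-354,105,3.32 [ 0.18  -0.932 -0.005] [ 0.   -0.    0.02] rows 4.0 1.0
```

Request:
drive_tool(
  plan=[0.04, -0.2, 0, 0, 0, 0, 1, 0.08, -0.4, 0, 0, 0, 0, 1, 0.12, -0.6, 0, 0, 0, 0.01, 1, 0.16, -0.8, 0, 0, 0, 0.02, 1, 0.18, -0.932, 0, 0, 0, 0.02, 1, 0.18, -0.932, 0, 0, 0, 0.02, 1, 0.18, -0.932, 0, 0, 0, 0.02, 1, 0.18, -0.932, 0, 0, 0, 0.02, 1],
)

```text
clock: 29.5
ee_pos: [505.1, -353.6, 104.1]
tcp_rot: [3.141, 0.0, -2.962]
contact_force: [0.8, 0.3, -2.7]
gripper_width: 0.155
finger_force: 45.0
```

```bash
python3 go.py 505,-354,10,3.32; python3 -c "
from h import *
im=grab('wrist','w8.png')"
```

```text
now 29.5 [ 505.1 -353.6  104.1] [ 3.141  0.    -2.962] q [ 0.15  0.48  0.47  1.85 -0.28  0.88  2.5 ]
505,-354,10,3.32 [ 0.001 -0.002  0.376] [0.    0.    0.001] rows 2.0 1.0
```

View pics/w8.png

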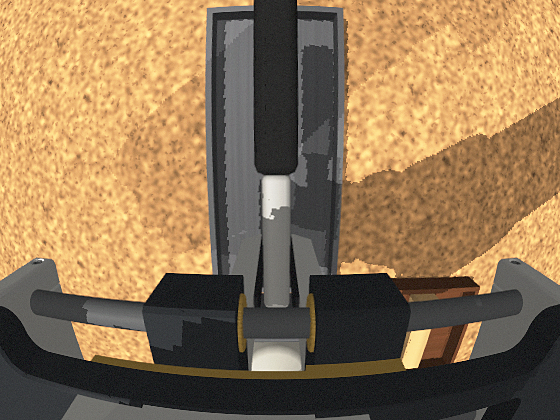

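The hammer lines up with the tool tray, whose near rim corners are at (208,10) and (342,9). Checking the tray centre from these.

```bash
python3 -c "
from h import *
im=load('wrist'); d=np.array([np.cos(.178),np.sin(.178)])
a=fcast(im,208,10,26)[:2];b=fcast(im,342,9,26)[:2]; l=fcast(im,215,270,26)[:2]; r=fcast(im,340,270,26)[:2]
print(a,b,'centre',(a+b)/2+122.5*d,'far side mid',(l+r)/2, 'yaw',np.arctan2(*((l+r)/2-(a+b)/2)[::-1]))"
```

```text
[ 347.53838139 -437.37279403] [ 327.35751844 -331.02961625] centre [ 458.01242346 -362.5111678 ] far side mid [ 555.5934622  -342.30465758] yaw 0.1897472981983598
```

Request:
drive_tool(
  plan=[-0.004, 0, 0.1, 0, 0, 0, 1, -0.004, 0, 0.2, 0, 0, 0, 1, -0.004, 0, 0.28, 0, 0, 0, 1, -0.004, 0, 0.33, 0, 0, 0, 1, -0.004, 0, 0.36, 0, 0, 0, 1, -0.004, 0, 0.37, 0, 0, 0, 1, -0.004, 0, 0.375, 0, 0, 0, 1, -0.004, 0, 0.376, 0, 0, 0, 1, -0.004, 0, 0.376, 0, 0, 0, 1],
)

```text
clock: 30.68
ee_pos: [505.6, -355.4, 10.5]
tcp_rot: [-3.141, 0.0, -2.964]
contact_force: [0.4, -0.6, -2.2]
gripper_width: 0.159
finger_force: 45.0
```

Lowering about 1 mm more until the weight comes off, then releasing.

Request:
drive_tool(
  plan=[0, 0, 0.002, 0, 0, 0, 1, 0, 0, 0.004, 0, 0, 0, 1, 0, 0, 0.004, 0, 0, 0, 1],
)

```text
clock: 31.05
ee_pos: [505.5, -355.4, 9.7]
tcp_rot: [3.142, 0.0, -2.965]
contact_force: [-2.2, 2.6, 7.5]
gripper_width: 0.155
finger_force: 45.0
```

Request:
drive_tool(
  plan=[0, 0, 0, 0, 0, 0, 0.6, 0, 0, 0, 0, 0, 0, 0.6, 0, 0, 0, 0, 0, 0, 0.6, 0, 0, 0, 0, 0, 0, 0.6, 0, 0, -0.1, 0, 0, 0, 0.6, 0, 0, -0.3, 0, 0, 0, 0.6, 0, 0, -0.55, 0, 0, 0, 0.6, 0, 0, -0.55, 0, 0, 0, 0.6, 0, 0, -0.55, 0, 0, 0, 0.6],
)

```text
clock: 32.17
ee_pos: [505.4, -355.0, 146.5]
tcp_rot: [3.141, 0.0, -2.964]
contact_force: [-0.5, 0.1, -0.3]
gripper_width: 0.403
finger_force: 0.0
```

Request:
drive_tool(
  plan=[0.3, 0.4, -0.1, 0, 0, 0, 0.5, 0.6, 0.8, -0.2, 0, 0, 0, 0.5, 0.6, 0.8, -0.2, 0, 0, 0, 0.5, 0.6, 0.8, -0.2, 0, 0, 0, 0.5, 0.6, 0.8, -0.2, 0, 0, 0, 0.5, 0.6, 0.8, -0.2, 0, 0, 0, 0.5],
)

```text
clock: 32.92
ee_pos: [322.7, -184.7, 196.5]
tcp_rot: [3.141, 0.0, -2.964]
contact_force: [-0.2, -0.4, 0.7]
gripper_width: 0.499
finger_force: 0.0
```

```bash
python3 -c "
from h import *
a=grab('top');b=grab('side')
cv2.imwrite('pics/fin.png',np.hstack([cv2.resize(a['pixels'][120:310,120:450],(500,288)),cv2.resize(b['pixels'][110:320,100:430],(300,190),interpolation=cv2.INTER_AREA).copy() if 0 else cv2.copyMakeBorder(cv2.resize(b['pixels'][110:320,100:430],(300,190)),0,98,0,0,0)]))"; python3 seg.py|head -14
```

```text
top bench z 1.2559342907502664 2.7099330172421046
[104. 113.] 34 zt 105 [799. 476.] [8. 2.] ang 87.2 mean [798. 476.]
[134. 151.] 1070 zt 108 [721. 423.] [114. 151.] ang 19.0 mean [697. 391.]
[356. 126.] 46 zt 19 [ 771. -221.] [ 6. 59.] ang 84.1 mean [ 770. -221.]
[277. 158.] 1159 zt 34 [651.  -1.] [157. 124.] ang 10.1 mean [687.  12.]
[213. 167.] 1619 zt 33 [645. 183.] [125. 161.] ang 84.0 mean [645. 182.]
[343. 170.] 1614 zt 34 [ 626. -181.] [153. 125.] ang 7.1 mean [ 648. -178.]
[399. 171.] 424 zt 110 [ 631. -330.] [23. 24.] ang 85.1 mean [ 631. -329.]
[280. 175.] 315 zt 42 [644.  -2.] [27. 30.] ang 12.0 mean [647.  -1.]
[410. 226.] 1576 zt 32 [ 473. -360.] [207. 111.] ang 10.2 mean [ 481. -359.]
side bench z 2.142270821749457 1.0345953145240925
[300. 148.] 631 zt 99 [ 634. -327.] [23. 24.] ang 72.1 mean [ 632. -324.]
[356. 166.] 1723 zt 30 [ 474. -361.] [211. 117.] ang 10.9 mean [ 479. -355.]
[239. 165.] 38 zt 18 [ 771. -219.] [ 8. 58.] ang 82.5 mean [ 770. -219.]
```

View pics/fin.png

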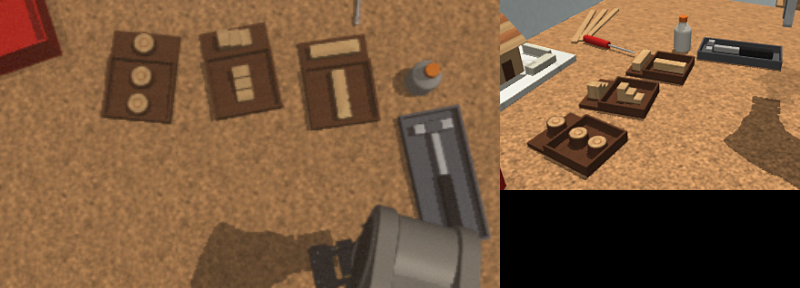

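The final picture shows both rounds at (140,75) and (137,103), the stair at (242,83), the post at (340,94) and the hammer at (445,170). All lie flat in the right trays, and the bottle hasn't moved. Handing in.

```bash
python3 -c "
from plant import manip
print(manip.job_done())"
```

```text
the job is handed in; nothing more can be done
None
```

The job is handed in at about 33 s of the 128 s allowed: both rounds, the post and the stair lie flat in their matching trays, the hammer lies lengthways in the tool tray, and the bottle stands where it was; the second round was let go about 2 mm above its tray floor.

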